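# Load a lens barrel into the V-block fixture and hold it seated

## Robot

A 7-joint arm with a two-finger parallel gripper is mounted at the origin on the work surface. World frame = base frame: x ahead of the robot, y to its left, z up, the work surface at z = 0. Lengths are in m, angles in rad, forces in N, time in s.
With the tool pointing down it reaches from about 0.425 to 0.925 m from the base axis. Payload 6.8 kg.
Tool frame: the origin (TCP) lies between the finger pads; the fingertips stand 17 mm ahead of it and the grasp point (between the pads) lies 2 mm behind it; z points along the fingers, x is the direction in which the jaws open and shut, and the axes are right-handed (so a half turn about z gives the same grasp; the last joint's range is limited). The gripper opens to 85 mm and grips with 20 to 120 N. Pads are 22 mm wide; open, the fingers measure 114 mm over their backs; the gripper's body (76 mm by 85 mm) begins 54 mm behind the grasp point. The pads swing forward as they close: fully open they stand 13 mm farther back than shut.
Start: joints at [1.176, 0.477, 0.022, 1.555, -0.011, 1.109, -0.083], TCP at [0.191, -0.647, 0.217] pointing down, gripper open.
Joint ranges: [-2.96, 2.96], [-0.34, 2.1], [-1.41, 1.46], [0.24, 2.44], [-1.37, 4.51], [0.17, 1.92], [-2.96, 2.96]. Speed limits (rad/s): [2.39, 2.39, 3.14, 3.14, 3.14, 3.14, 3.14].

## Interface

Orientations are given as a unit quaternion [w, x, y, z].
In Python, from station import readout, read_camera, get_calibration, bot, models gives the robot as it stands.
- The arm moves only by the tool carry_out, never from a script. Its argument "deltas" is a list of rows, each a list of 2 entries, a list of its own where there are three numbers: the shift along the tool's x, y, z in cm, then the turn about the tool's z in degrees. A call has 1 to 10 rows; each row is the pose to reach, as a shift and turn from the pose measured when the call began, along the tool's axes at that moment; what a row does not reach only later rows make up. A row lasts 1/8 s, in which the tool goes at most 62.5 mm and 10.7 degrees, less where a joint would pass 70% of its speed; a pose out of reach is approached as far as the arm can. A call with a gripper value outside its range is refused whole. "hand" is the opening, from 0 (shut) to 1 (fully open), set as the call begins (left out, the last holds). The fingers move at their own pace and stop on an object; "newtons" is the grip in N (left out, the last holds). Time passes only in rows, so rows that repeat a pose let the fingers close. It gives the time, the measured TCP pose, the force and the opening at its end, in the units of the state.
- readout.get_obs(): the state, without advancing time (a new reading comes with each control period).
- read_camera(name): name is "scene" or "side" or "wrist"; returns the picture (420x560x3 uint8, red, green, blue); there is no depth.
- get_calibration(name): a dict with "fov_y" (degrees; the focal length in pixels is half the picture's height over the tangent of half this angle, whatever the lens; pixels are square), "cx", "cy" (the principal point, pixels), "world_from_camera" (4x4, takes a point from camera to world coordinates). Camera axes: x right, y down, z forward; pixel columns grow to the right and rows downward; lengths in m; the calibration is good to about 2 mm. The wrist camera is an equidistant fisheye: a pixel r from the principal point sees the ray r / f radians off the axis. A picture is of the moment at which its call begins: read the wrist's pose just before it. get_calibration takes no time and is no camera call; for the wrist camera it gives the pose at the moment of the call.
- bot.hand_in(): hands the job in, once; it reports no verdict.
Trained networks look in the newest picture that a camera, given by its name, has taken for a name from the list of things; names that differ only in an ending like _2 or _b are one class to them, and where a whole thing is asked for, a point or a joint stands for the part that bears it (a point fixed in the world has none). Each returns a list of dicts, best first, with "score" (0 to 1); they miss things now and then, are a little off and sometimes report something else, mostly with a low value. They report only what shows in the picture. A call takes as long as a camera call.
- models.spot_in(query, camera): "centre" ([row, column] in pixels, amid what is visible of it).
The state is a dict: "t": time; "q": joint angles; "joint_vel": joint speeds; "joint_torque": joint torques, N m; "eef_pos": TCP position; "tool_rot": TCP orientation; "contact_force": force on the tool from outside, world axes, zero at the start; "torque": the same for the moment, N m; "gripper_width": opening from 0.0 (shut) to 1.0 (fully open).
Only numpy, scipy, OpenCV 4.12 (cv2) and the standard library are available. Lean on these libraries where they do the work, as an engineer would, in place of code of your own. Each camera call takes 0.05 s, during which the arm holds its last target. There are 200 camera calls.

## Task

Swing the blue retaining bar of the V-block fixture out by its red knob until it is fully home against its brass end stop; then take the black lens barrel from its grey rest and lay it in the steel V-block, lengthwise along the V and centred on it, so that it bears on both sloped faces. Finish while still holding it there, pressed down into the V with a gentle but definite pressure of about 15 N (do not let go; never slam or crush it). Leave the bar out, and leave the flask, the amber jar and the cuvette rack where they stand.

Things in the scene. Friction and masses are not known exactly. Their poses are not given: they have to be found in the camera images.
- fixture: Fixed fixture: aluminium plate 12 mm thick (x -48 to +112, y -65 to +115 mm) on the bench with a steel V-block and a pivoted blue bar. Origin on the bench under the middle of the V-block, z up. Pivot column at x = +85 mm, y = 0; brass end-stop post, 16 mm diameter, 104 mm tall, at x = +95, y = +81 mm.
- jaw_near: Sloped steel face of the V on the fixture's -x (near) side; same origin and axes as the fixture. The V is 60 mm long along y; its 45-degree faces meet 22 mm above the bench and rise to 44 mm at 22 mm either side. The block is nowhere wider than 27 mm either side.
- jaw_far: Sloped steel face of the V on the fixture's +x (far) side, mirror image of jaw_near; same origin and axes as the fixture.
- v_seat (a point): Where the centre of the barrel is when it is seated and centred: in the middle of the V's length, 57 mm above the bench. The V runs along this point's y axis.
- brace (a joint): Swing angle of the blue bar about its upright pivot, rad, growing clockwise seen from above. 0: the bar points from the pivot to the fixture's -x, across the V (starts at 0 to 0.35, blocking it). Hard end stop at 1.5, with the bar pointing to the fixture's +y and against the brass post: fully home. Friction (about 1 N at the knob) keeps it where it is left.
- brace_hinge (a point): Point on the bar's pivot axis, 98 mm above the bench, at the bar's mid-height. The bar is 16 mm wide and 12 mm thick (92 to 104 mm above the bench; its hub reaches 106 mm).
- brace_knob (a point): Middle of the part to hold or push on the red upright cylindrical knob (20 mm diameter, standing from 104 to 144 mm above the bench) at the bar's free end, 108 mm from the pivot axis; this point is 126 mm above the bench, on the knob's axis.
- barrel_center (a point): Centre of the loose black lens barrel: a plain cylinder 50 mm in diameter, 80 mm long, about 0.2 kg, lying with its axis along this point's x axis; glass at both ends, a brass band near each end; either end may face either way. It starts on the rest with its centre 33 mm above the bench.
- rest: Fixed grey foam rest, 110 x 70 mm, origin on the bench under its middle, long side along its x axis; pad 8 mm high with two low black rails along x (to 14 mm above the bench, 17.5 to 29.5 mm either side of the middle) between which the barrel lies along x.
- flask_center (a point): Bystander: green glass conical flask, 76 mm wide at the foot, 104 mm tall; point on its axis 50 mm up.
- bottle_center (a point): Bystander: amber jar, 56 mm diameter, 85 mm tall; point on its axis 42.5 mm up.
- rack_center (a point): Bystander: blue cuvette rack 40 x 100 mm (long along its y), 45 mm tall with clear cuvettes; point 12.5 mm up.

How it is judged:
On the way, in this order (a step that is already met when the one before it is completed fails the run):
1. the bar is swung out and home at its end stop (value of joint brace above 1.44 rad), for 0.2 s.
2. the barrel lies in the V, on both faces (horizontal distance between barrel_center and v_seat below 0.01 m and z of barrel_center in the frame of v_seat below 0.003 m and angle between the x axis of barrel_center and the y axis of v_seat, either way round below 0.08 rad), for 0.2 s.
At the end, for the whole second after the job is handed in: Still held: the barrel lies in the V (within 3 mm sideways and in height, 10 mm along it, 0.06 rad), still, the fingers pressing it (over 2 N) so that each sloped face carries over 3 N (its weight alone gives under 2 N); the bar is home at its end stop (over 1.44 rad) (value of joint brace above 1.44 rad and x of barrel_center in the frame of v_seat between -0.003 and 0.003 m and y of barrel_center in the frame of v_seat between -0.01 and 0.01 m and z of barrel_center in the frame of v_seat between -0.003 and 0.003 m and angle between the x axis of barrel_center and the y axis of v_seat, either way round below 0.06 rad and contact force between barrel and jaw_near above 3 N and contact force between barrel and jaw_far above 3 N and contact force between the fingers and barrel above 2 N and linear speed of barrel below 0.02 m/s); the arm keeps its last pose, push and grip.
It fails at once if the barrel is slammed or crushed into the V (over 45 N on a face) (contact force between barrel and jaw_near above 45 N or contact force between barrel and jaw_far above 45 N).
It fails at once if the flask, the jar or the rack is moved more than 20 mm (distance of any of flask_center, bottle_center, rack_center from where it was at the start of the episode above 0.02 m).
It also fails if it takes over 64 s, if anything falls off the work surface, if the arm or the gripper's body presses on something with over 40 N, if the wrist force passes 120 N, or if a joint passes its speed limit or range.

## Working session

There is one attempt and no reset: what is moved stays moved. The work goes in short steps, Python scripts to look and compute and a tool call to move; the robot and the scene stay as the last step left them, time stands still between calls to the robot, and variables do not carry over. Pictures are saved under pics/ and viewed, about 8 in all and at most 12, crops included, and the job is handed in when it is done.

Besides the shell and the picture viewer there is one more tool, called after "Call:" as name([rows], argument=value, ...), one row to a line, values as JSON. carry_out: Moves the arm, as the interface text tells. Its arguments: {"type":"object","properties":{"deltas":{"type":"array"},"hand":{"type":"number"},"newtons":{"type":"number"}},"required":["deltas"]}

```bash
mkdir -p pics; cat > h.py <<'E'
import numpy as np, cv2
from station import readout, read_camera, get_calibration, bot, models
def cal(n):
    c=get_calibration(n); f=210/np.tan(np.radians(c['fov_y'])/2); return c,f,np.array(c['world_from_camera'])
def ray(n,row,col,C=None):
    c,f,T=C or cal(n); u,v=col-c['cx'],row-c['cy']
    if n=='wrist':
        r=np.hypot(u,v); th=r/f; d=np.array([np.sin(th)*u/max(r,1e-9),np.sin(th)*v/max(r,1e-9),np.cos(th)])
    else: d=np.array([u/f,v/f,1])
    return T[:3,3],T[:3,:3]@d
def atz(n,row,col,z,C=None):
    o,d=ray(n,row,col,C); return o+d*(z-o[2])/d[2]
def proj(n,p,C=None):
    c,f,T=C or cal(n); q=T[:3,:3].T@(np.array(p)-T[:3,3])
    if n=='wrist':
        h=np.hypot(q[0],q[1]); th=np.arctan2(h,q[2]); return c['cy']+f*th*q[1]/h, c['cx']+f*th*q[0]/h
    return c['cy']+f*q[1]/q[2], c['cx']+f*q[0]/q[2]
def save(n,name):
    im=read_camera(n); cv2.imwrite(f'pics/{name}.png',im[:,:,::-1]); return im
E
python3 - <<'E'
from h import *
Z=dict(fixture=.03,jaw_near=.033,jaw_far=.033,brace_hinge=.1,brace_knob=.124,barrel_center=.033,rest=.01,flask_center=.05,bottle_center=.0425,rack_center=.0225)
for n in ['scene','side']:
    im=save(n,n); print(n,np.round(cal(n)[2],3).tolist(), cal(n)[1])
    for k,z in Z.items():
        for d in models.spot_in(k,n)[:2]:
            print(k,round(d['score'],2),np.round(d['centre']),np.round(atz(n,*d['centre'],z),3))
save('wrist','wrist')
a=cv2.imread('pics/scene.png')
print(readout.get_obs())
E
```

```text
scene [[0.571, 0.599, -0.561, 1.144], [0.821, -0.424, 0.383, -0.436], [-0.008, -0.679, -0.734, 0.914], [0.0, 0.0, 0.0, 1.0]] 417.9600708598866
fixture 0.6 [224. 304.] [0.531 0.067 0.03 ]
jaw_near 0.8 [216. 285.] [0.479 0.038 0.033]
jaw_far 0.76 [226. 293.] [0.521 0.036 0.033]
brace_hinge 0.84 [204. 302.] [0.52  0.066 0.1  ]
brace_knob 0.68 [205. 301.] [0.538 0.047 0.124]
brace_knob 0.24 [359. 170.] [ 0.729 -0.417  0.124]
barrel_center 0.89 [283. 208.] [ 0.553 -0.251  0.033]
barrel_center 0.18 [203. 300.] [0.461 0.105 0.033]
rest 0.95 [302. 212.] [ 0.593 -0.266  0.01 ]
flask_center 0.68 [358. 169.] [ 0.686 -0.415  0.05 ]
flask_center 0.47 [284. 209.] [ 0.569 -0.256  0.05 ]
bottle_center 0.67 [286. 147.] [ 0.482 -0.381  0.042]
bottle_center 0.27 [207. 299.] [0.479 0.089 0.042]
rack_center 0.91 [157. 356.] [0.386 0.394 0.022]
side [[-0.876, -0.361, 0.32, 0.141], [-0.482, 0.645, -0.593, 0.72], [0.008, -0.673, -0.739, 1.046], [0.0, 0.0, 0.0, 1.0]] 456.7271483384463
fixture 0.61 [269. 271.] [0.517 0.092 0.03 ]
fixture 0.19 [394. 256.] [0.376 0.404 0.03 ]
jaw_near 0.64 [188. 314.] [ 0.553 -
[... 661 characters left out ...]
t': 1.15, 'q': array([ 1.17589472,  0.47696618,  0.02238876,  1.55538073, -0.01147541,
        1.10929876, -0.08307328]), 'joint_vel': array([-0.00087842, -0.00068265,  0.00236265, -0.00048617, -0.00024595,
        0.00043138, -0.00111701]), 'joint_torque': array([-2.65217768e-04, -5.96324873e+01,  1.60617616e+00, -2.81544936e+01,
        1.24291828e-02,  1.62812859e-03,  1.32903629e-06]), 'eef_pos': array([ 0.19096411, -0.64745557,  0.21733855]), 'tool_rot': array([ 2.10333765e-05,  8.00909353e-01, -5.98785610e-01,  3.13511831e-05]), 'contact_force': array([-0.45410687,  0.08781519,  0.60901571]), 'torque': array([ 0.01866282, -0.04893455, -0.04509569]), 'gripper_width': 1.0008189632599487}
```

View pics/scene.png

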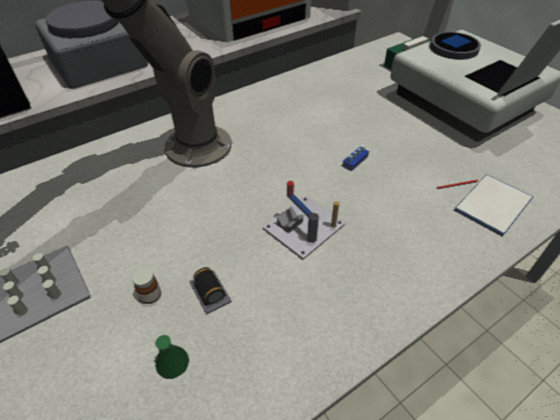

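View pics/side.png

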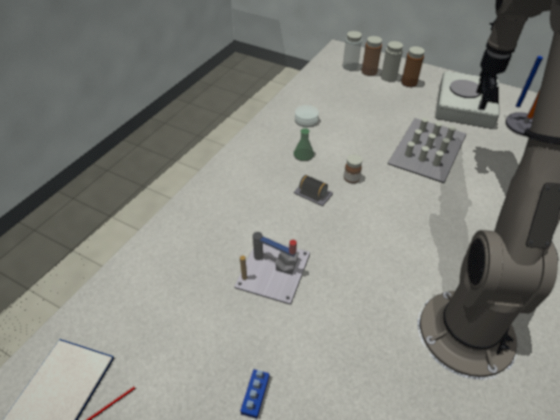

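The scene image shows the knob at about (188,290), the pivot at (228,313), the brass post at (212,336) and the barrel at (287,208). The flask, jar and rack are clear of these. I'll move the wrist camera over the work area.

Call:
carry_out([
  [[-4.5,-4,-2.5],0],
  [[-9,-8,-5],0],
  [[-13.5,-12,-7.5],0],
  [[-18,-16,-10],0],
  [[-22.5,-20,-13],0],
  [[-27,-24,-13],0],
  [[-31.5,-28,-13],0],
  [[-36,-32,-13],0],
  [[-40,-36,-13],0],
  [[-43.5,-40,-13],0],
], hand=1)

```text
t: 2.4
eef_pos: [0.4522, -0.1148, 0.3478]
tool_rot: [-0.0, 0.801, -0.598, 0.001]
contact_force: [1.6, -0.6, -0.6]
gripper_width: 1.0
```

```bash
python3 - <<'E'
from h import *
o=readout.get_obs(); print(o['t'],o['eef_pos'],o['tool_rot'],np.round(o['q'],2))
C=cal('wrist'); print(np.round(C[2],3).tolist(),C[1],C[0]['cx'])
Z=dict(jaw_near=.033,jaw_far=.033,brace_knob=.126,barrel_center=.05,rest=.01)
im=save('wrist','w2')
for k,z in Z.items():
    for d in models.spot_in(k,'wrist')[:2]:
        print(k,round(d['score'],2),np.round(d['centre']),np.round(atz('wrist',*d['centre'],z,C),3))
a=cv2.imread('pics/w2.png'); cv2.imwrite('pics/w2b.png',cv2.resize(a,(800,600),interpolation=cv2.INTER_CUBIC))
E
```

```text
2.4 [ 0.45222348 -0.11478122  0.34783875] [-9.92530540e-05  8.01188638e-01 -5.98411490e-01  6.67305567e-04] [ 0.53  0.04 -0.42  1.83  0.02  1.27 -1.18]
[[0.284, -0.918, -0.277, 0.524], [-0.959, -0.271, -0.082, -0.094], [0.001, 0.289, -0.957, 0.504], [0.0, 0.0, 0.0, 1.0]] 325.19226210127806 283.39659656132477
jaw_near 0.75 [118. 187.] [0.477 0.04  0.033]
jaw_far 0.91 [100. 193.] [0.505 0.039 0.033]
brace_knob 0.85 [ 82. 171.] [0.524 0.045 0.126]
barrel_center 0.72 [ 82. 165.] [0.523 0.082 0.05 ]
barrel_center 0.65 [121. 391.] [ 0.559 -0.245  0.05 ]
rest 0.79 [120. 378.] [ 0.555 -0.237  0.01 ]
```

View pics/w2b.png

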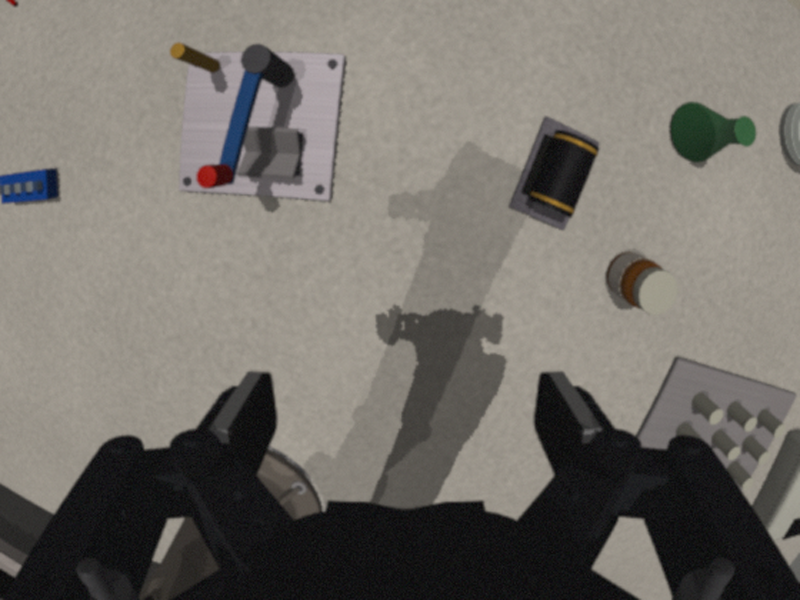

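The wrist view shows, in 800x600 pixels: plate corners at (345,54), (331,201), (180,190) and (188,54), the post top at (178,50), the hub at (257,58) and the knob top at (207,176). The rest corners are at about (547,118), (564,228) and (511,209).

```bash
python3 - <<'E'
from h import *
from scipy.optimize import least_squares
C=cal('wrist')
w=lambda u,v,z: atz('wrist',v*.7,u*.7,z,C)[:2]
loc=np.array([[112,-65],[-48,-65],[-48,115],[112,115],[95,81],[85,0]])/1000
obs=np.array([w(345,54,.012),w(331,201,.012),w(180,190,.012),w(188,54,.012),w(178,50,.104),w(257,58,.106)])
def R(a): return np.array([[np.cos(a),-np.sin(a)],[np.sin(a),np.cos(a)]])
s=least_squares(lambda p:(loc@R(p[2]).T+p[:2]-obs).ravel(),[.49,.04,0],loss='soft_l1',f_scale=.003); print(s.x,np.degrees(s.x[2])); print(s.fun.reshape(-1,2).round(4))
p=s.x; k=w(207,176,.144); kl=R(p[2]).T@(k-p[:2]); print('knob',k,kl, 'angle',np.arctan2(kl[1],.085-kl[0]),'r',np.hypot(kl[1],kl[0]-.085))
rc=np.array([w(547,118,.008),w(599,142,.008),w(564,228,.008),w(511,209,.008)]);print('rest',rc,rc.mean(0))
print(rc[0]-rc[3],rc[1]-rc[2])
e1=w(578,144,.055);e2=w(552,203,.055);print('bands top',e1,e2,(e1+e2)/2,np.degrees(np.arctan2(*(e1-e2)[::-1])))
im=cv2.imread('pics/w2.png')
def crop(x,y,wd,h,sz): return cv2.resize(im[y:y+h,x:x+wd],sz,interpolation=cv2.INTER_CUBIC)
cv2.imwrite('pics/c1.png',np.hstack([crop(110,20,140,130,(450,418)),crop(345,70,90,108,(348,418))]))
E
```

```text
[0.49304972 0.0373621  0.18001229] 10.313944337690039
[[ 0.0012 -0.0007]
 [-0.0001 -0.0005]
 [-0.0021  0.0009]
 [ 0.0015 -0.0013]
 [-0.0006  0.0007]
 [-0.      0.0008]]
knob [0.46970916 0.054579  ] [-0.01988087  0.02111763] angle 0.19869210970736317 r 0.10698575130664263
rest [[ 0.61222381 -0.23066851]
 [ 0.60893708 -0.29667154]
 [ 0.50313392 -0.28836674]
 [ 0.50402931 -0.22283309]] [ 0.55708103 -0.25963497]
[ 0.1081945  -0.00783542] [ 0.10580316 -0.0083048 ]
bands top [ 0.59043642 -0.2566606 ] [ 0.5248144  -0.24937573] [ 0.55762541 -0.25301816] -6.33461172102503
```

View pics/c1.png

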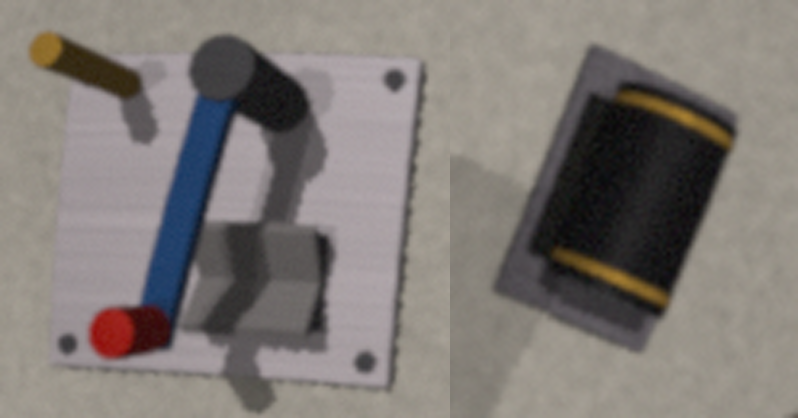

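```bash
cat >> h.py <<'E'
FX=np.array([.49305,.03736]); FA=np.radians(10.31)
def Rz(a): return np.array([[np.cos(a),-np.sin(a)],[np.sin(a),np.cos(a)]])
def floc(x,y): return FX+Rz(FA)@np.array([x,y])
def knob(th,r=.108): return floc(.085-r*np.cos(th),r*np.sin(th))
def rows(T):
    from scipy.spatial.transform import Rotation as Ro
    o=readout.get_obs(); q=o['tool_rot']; R=Ro.from_quat([q[1],q[2],q[3],q[0]]).as_matrix()
    y0=np.degrees(np.arctan2(R[1,0],R[0,0])); print('pose',o['eef_pos'].round(4),'yaw',round(y0,2),'f',np.round(o['contact_force'],1))
    for x,y,z,yaw in T:
        d=R.T@(np.array([x,y,z])-o['eef_pos'])*100
        print([np.round(d,2).tolist(), round(-((yaw-y0+180)%360-180),1)])
E
python3 - <<'E'
from h import *
k=knob(.2); rows([[*k,.2,-91.1],[*k,.131,-91.1]])
E
```

```text
pose [ 0.451  -0.1184  0.3472] yaw -73.68 f [ 0.4 -0.3  0.1]
[[-16.12, -6.57, 14.71], np.float64(17.4)]
[[-16.12, -6.57, 21.61], np.float64(17.4)]
```

Call:
carry_out([
  [[-4,-1.6,3],5],
  [[-8,-3.3,6],10],
  [[-12,-5,9],15],
  [[-16.1,-6.6,12],17.4],
  [[-16.1,-6.6,14.7],17.4],
  [[-16.1,-6.6,14.7],17.4],
  [[-16.1,-6.6,14.7],17.4],
], hand=0.4)

```text
t: 3.58
eef_pos: [0.4697, 0.0532, 0.201]
tool_rot: [-0.0, -0.699, 0.715, -0.001]
contact_force: [-0.0, -0.4, -0.0]
gripper_width: 0.401
```

```bash
python3 - <<'E'
from h import *
k=knob(.2); rows([[*k,.2,-91.1],[*k,.131,-91.1]])
C=cal('wrist'); save('wrist','w3'); 
for p in [.14]: print(proj('wrist',[*k,.144],C), proj('wrist',[*floc(.085,0),.106],C))
E
```

```text
pose [0.4697 0.0532 0.201 ] yaw -91.23 f [-0.  -0.4 -0. ]
[[-0.15, 0.1, 0.1], np.float64(-0.1)]
[[-0.16, 0.11, 7.0], np.float64(-0.1)]
(np.float64(221.6150650848739), np.float64(281.41885000656316)) (np.float64(68.96438040185353), np.float64(281.2988748901852))
```

View pics/w3.png

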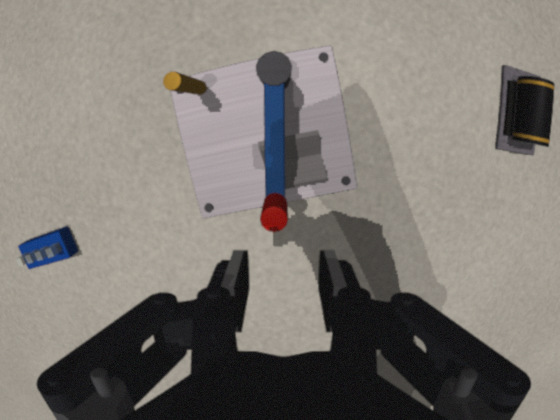

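Here the knob top is at (row 216, col 274) and the hub at (68,274). The hub and knob sit about 7 px left of prediction, so I'll re-fit using the nearer view.

```bash
cat > fit.py <<'E'
from h import *
from scipy.optimize import least_squares
loc=np.array([[112,-65],[-48,-65],[-48,115],[112,115],[95,81],[85,0]])/1000
def fit(obs,names=''):
    s=least_squares(lambda p:(loc@Rz(p[2]).T+p[:2]-obs).ravel(),[.49,.04,0.17],loss='soft_l1',f_scale=.003)
    print(names,s.x.round(4),np.degrees(s.x[2]).round(2),(s.fun.reshape(-1,2)*1000).round(1).tolist()); return s.x
E
python3 - <<'E'
from fit import *
z=[.012]*4+[.104,.106]
C=cal('wrist')
px=[(332,46),(355,188),(203,218),(171,92),(173,81),(274,68)]
p=fit(np.array([atz('wrist',v,u,h,C)[:2] for (u,v),h in zip(px,z)]))
k=atz('wrist',216,274,.144,C)[:2];kl=Rz(p[2]).T@(k-p[:2]); print(k,kl,np.arctan2(kl[1],.085-kl[0]),np.hypot(kl[1],kl[0]-.085))
for n in ('scene','side'):
    im=read_camera(n); print(n,[[round(float(v),1) for v in proj(n,[*floc(*l),h])] for l,h in zip(loc,z)],proj(n,[*knob(.2),.144]))
    cv2.imwrite(f'pics/{n}3.png',im[:,:,::-1])
hsv=lambda n:cv2.cvtColor(cv2.imread(f'pics/{n}.png'),cv2.COLOR_BGR2HSV)
for n,(r,c) in dict(scene=(188,290),side=(247,292)).items():
    H=hsv(n); m=((H[...,0]<8)|(H[...,0]>172))&(H[...,1]>140)&(H[...,2]>70); yy,xx=np.nonzero(m); g=(abs(yy-r)<25)&(abs(xx-c)<20)
    print(n,'red px',yy[g].min(),yy[g].max(),yy[g].mean(),xx[g].mean(), 'pred mid', proj(n,[*knob(.2),.124]), 'alt',proj(n,[*k,.124]))
E
```

```text
[0.4939 0.0427 0.1804] 10.34 [[1.2, -0.6], [-1.3, -4.1], [-2.2, 0.7], [11.3, 2.8], [-0.7, 0.6], [-0.4, -0.4]]
[0.47312722 0.06000468] [-0.017366    0.02075325] 0.20002471466578403 0.1044485293831548
scene [[258.9, 300.6], [227.6, 259.8], [196.2, 302.3], [223.3, 343.0], [204.0, 333.7], [217.3, 311.0]] (np.float64(183.55259672097688), np.float64(287.8143279150027))
side [[235.4, 259.0], [249.2, 311.1], [300.3, 291.9], [283.8, 235.5], [255.1, 244.1], [233.0, 258.8]] (np.float64(239.68257877985062), np.float64(294.14503318578153))
scene red px 181 185 183.17391304347825 290.0 pred mid (np.float64(188.92477325331492), np.float64(287.76328440019927)) alt (np.float64(189.0669434454282), np.float64(290.26451886573466))
side red px 241 244 242.5 292.5 pred mid (np.float64(244.5958070762259), np.float64(293.9516188730237)) alt (np.float64(245.3326350025193), np.float64(291.48076921819114))
```

The first fit used a calibration read after the arm had drifted about 4 mm while settling. The settled view agrees with scene and side, so I'm using the fixture at (0.494, 0.0425), yaw 10.3°.

```bash
sed -i 's/^FX=.*/FX=np.array([.4940,.0424]); FA=np.radians(10.33)/' h.py
python3 - <<'E'
from h import *
k=knob(.2); rows([[*k,.2,-91.1],[*k,.131,-91.1]])
E
```

```text
pose [0.4699 0.0538 0.2013] yaw -91.19 f [-0.5 -0.1  0.5]
[[-0.6, 0.04, 0.13], np.float64(-0.1)]
[[-0.6, 0.05, 7.03], np.float64(-0.1)]
```

Call:
carry_out([
  [[-0.6,0,0],0],
  [[-0.6,0,2],0],
  [[-0.6,0,4],0],
  [[-0.6,0,6],0],
  [[-0.6,0,7],0],
  [[-0.6,0,7],0],
])

```text
t: 4.47
eef_pos: [0.47, 0.0599, 0.1312]
tool_rot: [0.0, -0.7, 0.714, -0.001]
contact_force: [-0.1, -0.5, 0.1]
gripper_width: 0.399
```

```bash
python3 - <<'E'
from h import *
T=[]
for th in np.linspace(.2,1.56,13)[1:]:
    T.append([*knob(th),.131,10.33+90-np.degrees(th)-180])
rows(T)
E
```

```text
pose [0.47   0.0599 0.1312] yaw -91.17 f [-0.1 -0.5  0.1]
[[-1.21, -0.04, 0.02], np.float64(6.4)]
[[-2.41, -0.24, 0.02], np.float64(12.9)]
[[-3.59, -0.58, 0.01], np.float64(19.4)]
[[-4.72, -1.06, 0.01], np.float64(25.9)]
[[-5.78, -1.65, 0.01], np.float64(32.4)]
[[-6.78, -2.37, 0.01], np.float64(38.9)]
[[-7.68, -3.19, 0.02], np.float64(45.4)]
[[-8.49, -4.1, 0.02], np.float64(51.9)]
[[-9.19, -5.11, 0.02], np.float64(58.4)]
[[-9.77, -6.19, 0.02], np.float64(64.9)]
[[-10.23, -7.32, 0.02], np.float64(71.4)]
[[-10.55, -8.5, 0.02], np.float64(77.9)]
```

Call:
carry_out([
  [[-1.2,0,0],6.4],
  [[-2.4,-0.25,0],12.9],
  [[-3.6,-0.6,0],19.4],
  [[-4.7,-1.05,0],25.9],
  [[-5.8,-1.65,0],32.4],
  [[-6.8,-2.35,0],38.9],
  [[-7.7,-3.2,0],45.4],
  [[-8.5,-4.1,0],51.9],
  [[-9.2,-5.1,0],58.4],
  [[-9.75,-6.2,0],64.9],
])

```text
t: 5.72
eef_pos: [0.5348, 0.1567, 0.1325]
tool_rot: [0.001, -0.205, 0.979, 0.0]
contact_force: [-1.4, 0.2, -1.6]
gripper_width: 0.396
```

```bash
python3 - <<'E'
from h import *
T=[]
for th in [1.4,1.47,1.52,1.56,1.6]:
    T.append([*knob(th),.131,10.33+90-np.degrees(min(th,1.5))-180])
rows(T)
E
```

```text
pose [0.5348 0.1567 0.1325] yaw -156.3 f [-1.4  0.2 -1.6]
[[-0.62, -0.01, 0.15], np.float64(3.6)]
[[-1.37, -0.09, 0.15], np.float64(7.6)]
[[-1.9, -0.17, 0.15], np.float64(9.3)]
[[-2.33, -0.26, 0.15], np.float64(9.3)]
[[-2.75, -0.36, 0.15], np.float64(9.3)]
```

Call:
carry_out([
  [[-0.6,0,0.1],3.6],
  [[-1.2,-0.1,0.1],7],
  [[-1.6,-0.15,0.1],9],
  [[-1.9,-0.2,0.1],9.3],
  [[-2.1,-0.2,0.1],9.3],
  [[-2.3,-0.25,0.1],9.3],
  [[-2.4,-0.25,0.1],9.3],
  [[-2.5,-0.25,0.1],9.3],
  [[-2.6,-0.25,0.1],9.3],
])

```text
t: 6.85
eef_pos: [0.5596, 0.1648, 0.1315]
tool_rot: [0.001, -0.125, 0.992, 0.0]
contact_force: [0.0, 0.2, 0.5]
gripper_width: 0.397
```

```bash
python3 - <<'E'
from h import *
o=readout.get_obs();p=Rz(FA).T@(o['eef_pos'][:2]-FX);print(p,np.arctan2(p[1],.085-p[0]))
rows([[*knob(th),.131,10.33+4-180] for th in (1.56,1.6,1.64)])
E
```

```text
[0.08648315 0.10864521] 1.584446765528523
pose [0.5596 0.1648 0.1315] yaw -165.6 f [0.  0.2 0.5]
[[0.27, -0.05, 0.05], np.float64(0.1)]
[[-0.16, -0.08, 0.06], np.float64(0.1)]
[[-0.59, -0.13, 0.06], np.float64(0.1)]
```

Call:
carry_out([
  [[-0.1,0,0],0],
  [[-0.2,0,0],0],
  [[-0.3,-0.05,0],0],
  [[-0.4,-0.05,0],0],
  [[-0.4,-0.05,0],0],
])

```text
t: 7.48
eef_pos: [0.5637, 0.1653, 0.1316]
tool_rot: [0.001, -0.125, 0.992, 0.0]
contact_force: [0.6, 0.5, -0.1]
gripper_width: 0.399
```

```bash
python3 - <<'E'
from h import *
o=readout.get_obs();p=Rz(FA).T@(o['eef_pos'][:2]-FX);print(p,np.arctan2(p[1],.085-p[0]),o['contact_force'])
C=cal('wrist');im=save('wrist','w4')
for th in (1.4,1.44,1.5): print(proj('wrist',[*knob(th),.144],C),proj('wrist',[*floc(.095,.081),.104],C),proj('wrist',[*floc(.085,0),.106],C))
E
```

```text
[0.09060057 0.10844323] 1.6223956629305236 [ 0.62955041  0.4961007  -0.13446237]
(np.float64(264.32625741852956), np.float64(333.254671865841)) (np.float64(190.83313733636874), np.float64(280.6107542003087)) (np.float64(50.84626692313026), np.float64(309.13419802348795))
(np.float64(265.07622017737316), np.float64(324.650956520201)) (np.float64(190.83313733636874), np.float64(280.6107542003087)) (np.float64(50.84626692313026), np.float64(309.13419802348795))
(np.float64(265.5758878844882), np.float64(311.6582528840241)) (np.float64(190.83313733636874), np.float64(280.6107542003087)) (np.float64(50.84626692313026), np.float64(309.13419802348795))
```

View pics/w4.png

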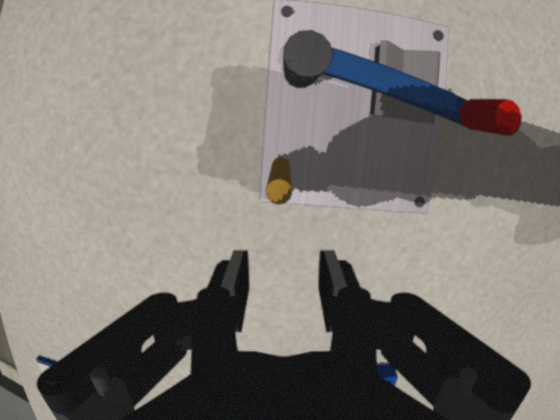

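The bar did not follow: the knob is at (row 117, col 506), back over the V. I'll compute its present angle.

```bash
python3 - <<'E'
from h import *
C=cal('wrist')
k=atz('wrist',117,507,.144,C)[:2];kl=Rz(FA).T@(k-FX);print(k,kl,np.arctan2(kl[1],.085-kl[0]),np.hypot(kl[1],kl[0]-.085))
for z in (.104,.114,.124,.131,.144):print(z,proj('wrist',[*knob(1.5),z],C))
T=C[2];o=readout.get_obs();print('cam rel tcp',T[:3,3]-o['eef_pos'],T[:3,2])
E
```

```text
[0.47234656 0.0608172 ] [-0.01799994  0.02200152] 0.21044444127857795 0.1053235710739602
0.104 (np.float64(235.4328114285537), np.float64(306.43665685715206))
0.114 (np.float64(241.88009933388875), np.float64(307.53561410843884))
0.124 (np.float64(248.9854399296383), np.float64(308.7410855816581))
0.131 (np.float64(254.4024971034049), np.float64(309.6561391460232))
0.144 (np.float64(265.5805815417788), np.float64(311.5334143888511))
cam rel tcp [ 0.01874653 -0.07148155  0.15589183] [-0.06989823  0.28172278 -0.95694645]
```

```bash
python3 - <<'E'
from h import *
from scipy.spatial.transform import Rotation as Ro
C=cal('wrist');o=readout.get_obs(); q=o['tool_rot']; R=Ro.from_quat([q[1],q[2],q[3],q[0]]).as_matrix()
for x in (-.017,.017):
  for z in (-.02,-.002,.005,.01,.017): print(x,z,np.round(proj('wrist',o['eef_pos']+R@[x,0,z],C)))
for n in('scene','side'):
  print(np.round(proj(n,o['eef_pos'])),np.round(proj(n,o['eef_pos']+[0,0,.05])))
  im=save(n,n+'4')
a=cv2.imread('pics/scene4.png')[120:270,220:400];b=cv2.imread('pics/side4.png')[180:330,180:360]
cv2.imwrite('pics/c4.png',cv2.resize(np.hstack([a,b]),(792,330),interpolation=cv2.INTER_CUBIC))
E
```

```text
-0.017 -0.02 [272. 249.]
-0.017 -0.002 [256. 252.]
-0.017 0.005 [250. 254.]
-0.017 0.01 [247. 254.]
-0.017 0.017 [242. 255.]
0.017 -0.02 [272. 321.]
0.017 -0.002 [256. 317.]
0.017 0.005 [250. 316.]
0.017 0.01 [247. 315.]
0.017 0.017 [242. 314.]
[190. 341.] [176. 343.]
[258. 240.] [246. 238.]
```

View pics/c4.png

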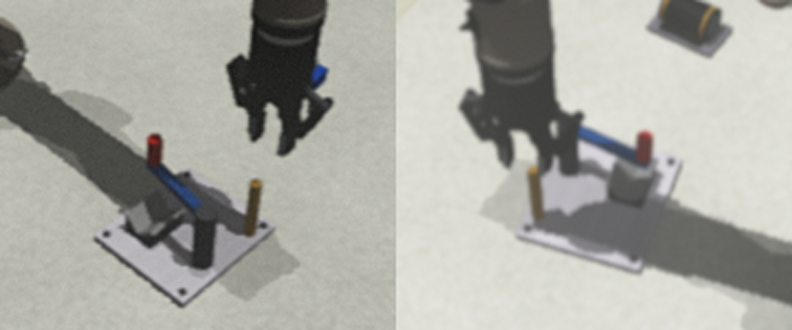

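Both fixed views put the fingertips above the nominal TCP height, near z 0.144, so they passed just over the knob. The bar is unmoved at about 0.2 rad. I'll go back and straddle it lower. There is room for that, because the fingers clear the 16 mm bar on both sides.

```bash
python3 - <<'E'
from h import *
k=knob(.205,.106); rows([[*k,.2,-91.1],[*k,.112,-91.1]])
E
```

```text
pose [0.5636 0.1653 0.1316] yaw -165.6 f [-0.4 -0.2  0.6]
[[11.5, -7.89, -6.88], np.float64(-74.5)]
[[11.52, -7.89, 1.92], np.float64(-74.5)]
```

Call:
carry_out([
  [[0,0,-3],0],
  [[0,0,-6],-8],
  [[2,-1.5,-6.9],-18],
  [[4,-3,-6.9],-28],
  [[6,-4.5,-6.9],-38],
  [[8,-6,-6.9],-48],
  [[10,-7,-6.9],-58],
  [[11.5,-7.9,-6.9],-68],
  [[11.5,-7.9,-6.9],-74.5],
  [[11.5,-7.9,-6.9],-74.5],
])

```text
t: 8.88
eef_pos: [0.4716, 0.0599, 0.2004]
tool_rot: [0.002, -0.7, 0.714, -0.0]
contact_force: [0.0, 0.8, 0.1]
gripper_width: 0.399
```

```bash
python3 - <<'E'
from h import *
k=knob(.205,.106); rows([[*k,.2,-91.1],[*k,.112,-91.1]])
E
```

```text
pose [0.4716 0.0599 0.2004] yaw -91.19 f [0.  0.8 0.1]
[[-0.03, -0.0, 0.04], np.float64(-0.1)]
[[-0.02, 0.02, 8.84], np.float64(-0.1)]
```

Call:
carry_out([
  [[0,0,2],0],
  [[0,0,4],0],
  [[0,0,6],0],
  [[0,0,7.5],0],
  [[0,0,8.8],0],
  [[0,0,8.8],0],
])

```text
t: 9.62
eef_pos: [0.4714, 0.06, 0.1116]
tool_rot: [0.001, -0.7, 0.715, -0.0]
contact_force: [0.3, -0.1, 0.4]
gripper_width: 0.394
```

```bash
python3 - <<'E'
from h import *
T=[[*knob(th,.106),.112,10.33+90-np.degrees(th)-180] for th in np.linspace(.205,.7,6)[1:]]
rows(T)
C=cal('wrist');save('wrist','w5');print(proj('wrist',[*knob(.205,.106),.144],C))
E
```

```text
pose [0.4714 0.06   0.1116] yaw -91.22 f [ 0.3 -0.1  0.4]
[[-1.08, -0.08, -0.04], np.float64(5.9)]
[[-2.11, -0.24, -0.04], np.float64(11.5)]
[[-3.13, -0.5, -0.03], np.float64(17.2)]
[[-4.12, -0.86, -0.03], np.float64(22.9)]
[[-5.06, -1.32, -0.03], np.float64(28.6)]
(np.float64(286.6466070366256), np.float64(282.9940025622093))
```

View pics/w5.png

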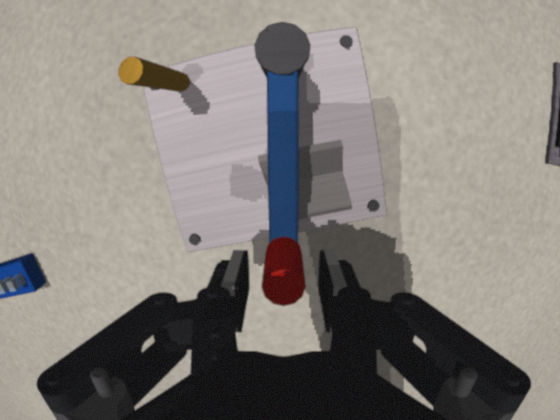

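The knob is now between the pads, at (285,283). I'll swing part way and check.

Call:
carry_out([
  [[-1.1,-0.1,0],5.9],
  [[-2.1,-0.25,0],11.5],
  [[-3.1,-0.5,0],17.2],
  [[-4.1,-0.85,0],22.9],
  [[-5.05,-1.3,0],28.6],
])

```text
t: 10.3
eef_pos: [0.4862, 0.1104, 0.113]
tool_rot: [0.002, -0.5, 0.866, -0.0]
contact_force: [-0.9, -1.3, -0.8]
gripper_width: 0.397
```

```bash
cat >> h.py <<'E'
def redknob(name):
    C=cal('wrist');im=save('wrist',name);H=cv2.cvtColor(im,cv2.COLOR_RGB2HSV)
    m=(((H[...,0]<8)|(H[...,0]>172))&(H[...,1]>150)&(H[...,2]>60)).astype(np.uint8)
    n,l,s,c=cv2.connectedComponentsWithStats(m); i=1+np.argmax(s[1:,4]); x,y,w,h,a=s[i]
    print('red bbox',x,y,w,h,a)
    for th in np.arange(.1,1.6,.1): pass
    # compare centroid with projected knob axis mid
    c0=c[i]; best=min(np.arange(0,1.6,.005),key=lambda t:np.hypot(*(np.array(proj('wrist',[*knob(t,.107),.124],C))[::-1]-c0)))
    print('brace est',best)
E
python3 - <<'E'
from h import *
redknob('w6')
T=[[*knob(th,.106),.112,10.33+90-np.degrees(th)-180] for th in np.linspace(.7,1.5,9)[1:]]
rows(T)
E
```

```text
red bbox 279 237 42 67 2199
brace est 0.64
pose [0.487 0.112 0.113] yaw -120.15 f [-0.2  1.  -0.2]
[[-0.84, -0.02, 0.1], np.float64(5.4)]
[[-1.89, -0.17, 0.1], np.float64(11.1)]
[[-2.92, -0.42, 0.11], np.float64(16.8)]
[[-3.92, -0.78, 0.11], np.float64(22.5)]
[[-4.87, -1.23, 0.12], np.float64(28.3)]
[[-5.78, -1.78, 0.12], np.float64(34.0)]
[[-6.63, -2.42, 0.13], np.float64(39.7)]
[[-7.41, -3.14, 0.13], np.float64(45.5)]
```

It's moving with the fingers, so I'll continue.

Call:
carry_out([
  [[-0.85,0,0.1],5.4],
  [[-1.9,-0.15,0.1],11.1],
  [[-2.9,-0.4,0.1],16.8],
  [[-3.9,-0.8,0.1],22.5],
  [[-4.9,-1.2,0.1],28.3],
  [[-5.8,-1.8,0.1],34],
  [[-6.6,-2.4,0.1],39.7],
  [[-7.0,-2.8,0.1],43],
  [[-7.4,-3.1,0.1],45.5],
])

```text
t: 11.48
eef_pos: [0.5511, 0.1603, 0.1127]
tool_rot: [0.002, -0.125, 0.992, 0.001]
contact_force: [-0.1, -1.3, -0.7]
gripper_width: 0.4
```

```bash
python3 - <<'E'
from h import *
redknob('w7')
rows([[*knob(th,.107),.113,10.33+4-180] for th in (1.5,1.54,1.58,1.62)])
E
```

```text
red bbox 279 237 42 67 2216
brace est 1.44
pose [0.5517 0.1607 0.1127] yaw -165.78 f [-0.7  0.3  0.8]
[[0.05, 0.08, -0.03], np.float64(-0.1)]
[[-0.38, 0.07, -0.03], np.float64(-0.1)]
[[-0.81, 0.05, -0.03], np.float64(-0.1)]
[[-1.23, 0.0, -0.03], np.float64(-0.1)]
```

Call:
carry_out([
  [[-0.15,0,0],0],
  [[-0.3,0,0],0],
  [[-0.45,0,0],0],
  [[-0.6,0,0],0],
  [[-0.7,0,0],0],
  [[-0.75,0,0],0],
  [[-0.75,0,0],0],
])

```text
t: 12.4
eef_pos: [0.5587, 0.1625, 0.1127]
tool_rot: [0.002, -0.124, 0.992, 0.001]
contact_force: [-2.7, 0.2, 1.4]
gripper_width: 0.396
```

```bash
python3 - <<'E'
from h import *
redknob('w8')
rows([[*knob(th,.107),.113,10.33+4-180] for th in (1.5,1.54,1.58,1.62)])
E
```

```text
red bbox 279 237 42 67 2206
brace est 1.51
pose [0.5586 0.1625 0.1127] yaw -165.78 f [-3.2 -0.3  1.8]
[[0.77, 0.07, -0.04], np.float64(-0.1)]
[[0.34, 0.07, -0.04], np.float64(-0.1)]
[[-0.09, 0.04, -0.03], np.float64(-0.1)]
[[-0.52, -0.0, -0.03], np.float64(-0.1)]
```

Call:
carry_out([
  [[-0.15,0,0],0],
  [[-0.3,0,0],0],
  [[-0.3,0,0],0],
])

```text
t: 12.82
eef_pos: [0.5588, 0.1625, 0.1123]
tool_rot: [-0.001, -0.124, 0.992, 0.001]
contact_force: [-9.8, -1.7, 8.6]
gripper_width: 0.403
```

```bash
python3 - <<'E'
from h import *
redknob('w9')
# back off 4mm, up, then to a viewing pose of the barrel
o=readout.get_obs()['eef_pos']
rows([[*o[:2],.2,-165.8],[.558-.03,-.252,.25,-95]])
E
```

```text
red bbox 280 237 42 68 2224
brace est 1.51
pose [0.5588 0.1625 0.1123] yaw -165.79 f [-12.4  -1.5   9.2]
[[0.01, 0.02, -8.77], np.float64(0.0)]
[[13.18, -39.39, -13.85], np.float64(-70.8)]
```

The bar is hard against its stop: force about 12 N with no further motion, estimated angle 1.51. Next I back off, lift, and travel to above the barrel.

Call:
carry_out([
  [[0.6,0,0],0],
  [[0.6,0,0],0],
  [[0.6,0,-3],0],
  [[0.6,0,-7],0],
  [[0.6,0,-12],0],
  [[2,-3,-14],-8],
  [[3,-7,-14],-18],
  [[4,-12,-14],-28],
  [[6,-17,-14],-38],
  [[8,-22,-14],-48],
])

```text
t: 14.12
eef_pos: [0.5361, -0.0725, 0.2523]
tool_rot: [0.0, -0.519, 0.855, 0.001]
contact_force: [0.9, 0.2, -0.3]
gripper_width: 0.402
```

```bash
python3 - <<'E'
from h import *
rows([[.53,-.252,.25,-95]])
E
```

```text
pose [ 0.5361 -0.0725  0.2523] yaw -117.46 f [ 0.9  0.2 -0.3]
[[16.2, -7.74, 0.2], np.float64(-22.5)]
```

Call:
carry_out([
  [[4,-2,0.2],-8],
  [[8,-4,0.2],-16],
  [[12,-6,0.2],-22.5],
  [[15,-7.5,0.2],-22.5],
  [[16.2,-7.7,0.2],-22.5],
  [[16.2,-7.7,0.2],-22.5],
  [[16.2,-7.7,0.2],-22.5],
], hand=1)

```text
t: 15.0
eef_pos: [0.5303, -0.25, 0.2499]
tool_rot: [0.001, -0.677, 0.736, 0.001]
contact_force: [0.2, 1.3, 0.2]
gripper_width: 0.999
```

```bash
python3 - <<'E'
from h import *
C=cal('wrist'); im=save('wrist','w10'); rows([[.558,-.252,.2,-95]])
for d in models.spot_in('barrel_center','wrist')[:2]: print(d, atz('wrist',*d['centre'],.05,C))
C2=cal('wrist'); print(abs(C[2]-C2[2]).max(), 'cam',C[2][:3,3])
np.save('C10.npy',C[2])
H=cv2.cvtColor(im,cv2.COLOR_RGB2HSV)
r,c=map(int,proj('wrist',[.558,-.252,.033],C)); print(r,c)
x0,y0=max(c-80,0),max(r-80,0); cr=im[y0:y0+160,x0:x0+160,::-1]; print('crop',x0,y0)
cv2.imwrite('pics/c10.png',cv2.resize(cr,(600,600),interpolation=cv2.INTER_CUBIC))
E
```

```text
pose [ 0.5303 -0.2499  0.2499] yaw -94.81 f [ 0.4 -0.5  0.1]
[[-0.01, -2.77, 4.99], np.float64(0.2)]
{'centre': [147.9, 283.4], 'score': 0.56} [ 0.56386586 -0.25208555  0.05      ]
0.0003811289621039604 cam [ 0.60456005 -0.25653056  0.40578218]
151 283
crop 203 71
```

View pics/c10.png

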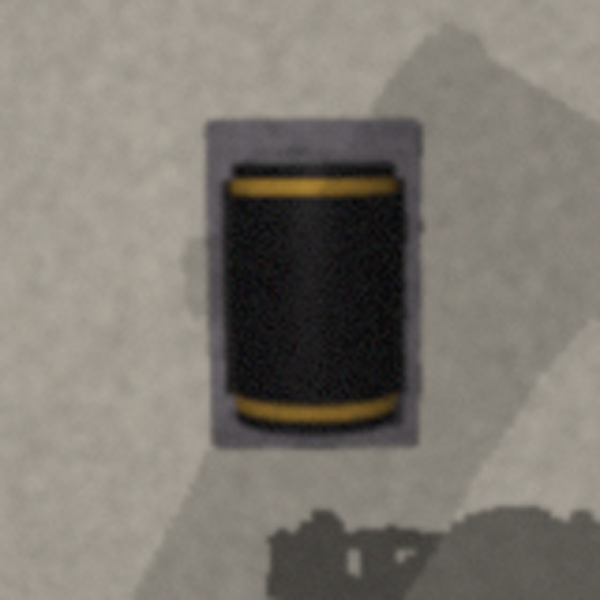

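The barrel is upright in this crop, with bands at (315,187) and (316,408). Rest corners are at (207,120), (421,120), (418,448) and (212,448).

```bash
python3 - <<'E'
from h import *
C=cal('wrist'); C=(C[0],C[1],np.load('C10.npy'))
w=lambda u,v,z: atz('wrist',71+v/3.75,203+u/3.75,z,C)[:2]
rc=np.array([w(207,120,.008),w(421,120,.008),w(418,448,.008),w(212,448,.008)]);print(rc.round(4).tolist(),rc.mean(0))
d=(rc[0]+rc[1]-rc[2]-rc[3])/2;print(np.hypot(*d),np.degrees(np.arctan2(d[1],d[0])))
a,b=w(315,187,.058),w(316,408,.058);print(a,b,(a+b)/2,np.hypot(*(a-b)),np.degrees(np.arctan2(*(a-b)[::-1])))
# ends: far end lower/upper, side edges
l,r=w(225,290,.036),w(403,290,.036);print(l,r,(l+r)/2)
E
```

```text
[[0.6168, -0.226], [0.6111, -0.2946], [0.5021, -0.2861], [0.5079, -0.217]] [ 0.55950799 -0.25591071]
0.10927286852261249 -4.5702998235809105
[ 0.59344183 -0.25843803] [ 0.5294773 -0.2534322] [ 0.56145956 -0.25593511] 0.06416010683713738 -4.47481192472126
[ 0.56381256 -0.22869456] [ 0.55932    -0.28265532] [ 0.56156628 -0.25567494]
```

Barrel at (0.5605, -0.2558), axis yaw -4.5°. The first knob pass suggested the tips sit farther back than stated, so I'll touch the free bench at grip opening to find where they really are.

```bash
python3 - <<'E'
from h import *
rows([[.56,-.13,.12,-94.5],[.56,-.13,.03,-94.5]])
E
```

```text
pose [ 0.5303 -0.25    0.2499] yaw -94.81 f [0.3 0.8 0.5]
[[-12.18, -1.95, 13.02], np.float64(-0.3)]
[[-12.16, -1.95, 22.02], np.float64(-0.3)]
```

Call:
carry_out([
  [[-4,-0.6,2],0],
  [[-8,-1.2,5],0],
  [[-12,-1.9,9],0],
  [[-12.2,-1.9,13],0],
  [[-12.2,-1.9,17],0],
  [[-12.2,-1.9,20],0],
  [[-12.2,-1.9,22],0],
  [[-12.2,-1.9,22],0],
], hand=0.59)

```text
t: 16.1
eef_pos: [0.5589, -0.1288, 0.0293]
tool_rot: [0.0, -0.677, 0.736, 0.002]
contact_force: [0.1, 0.3, 0.0]
gripper_width: 0.586
```

Call:
carry_out([
  [[0,0,0.3],0],
  [[0,0,0.6],0],
  [[0,0,0.9],0],
  [[0,0,1.2],0],
  [[0,0,1.2],0],
])

```text
t: 16.73
eef_pos: [0.5587, -0.1288, 0.0171]
tool_rot: [0.0, -0.677, 0.736, 0.002]
contact_force: [0.4, 0.1, -0.6]
gripper_width: 0.589
```

Call:
carry_out([
  [[0,0,0.3],0],
  [[0,0,0.6],0],
  [[0,0,0.9],0],
  [[0,0,0.9],0],
])

```text
t: 17.23
eef_pos: [0.5585, -0.1287, 0.0078]
tool_rot: [-0.0, -0.677, 0.736, 0.002]
contact_force: [0.0, -0.2, -0.2]
gripper_width: 0.585
```

Call:
carry_out([
  [[0,0,0.2],0],
  [[0,0,0.4],0],
  [[0,0,0.6],0],
  [[0,0,0.6],0],
])

```text
t: 17.73
eef_pos: [0.5583, -0.1287, 0.0016]
tool_rot: [-0.0, -0.677, 0.736, 0.002]
contact_force: [0.1, 0.1, -0.4]
gripper_width: 0.593
```

```bash
python3 - <<'E'
from h import *
save('side','s11'); a=cv2.imread('pics/s11.png'); o=readout.get_obs(); r,c=map(int,proj('side',o['eef_pos'])); print(r,c)
cv2.imwrite('pics/c11.png',cv2.resize(a[r-60:r+30,c-60:c+60],(800,600),interpolation=cv2.INTER_CUBIC))
E
```

```text
217 295
```

View pics/c11.png

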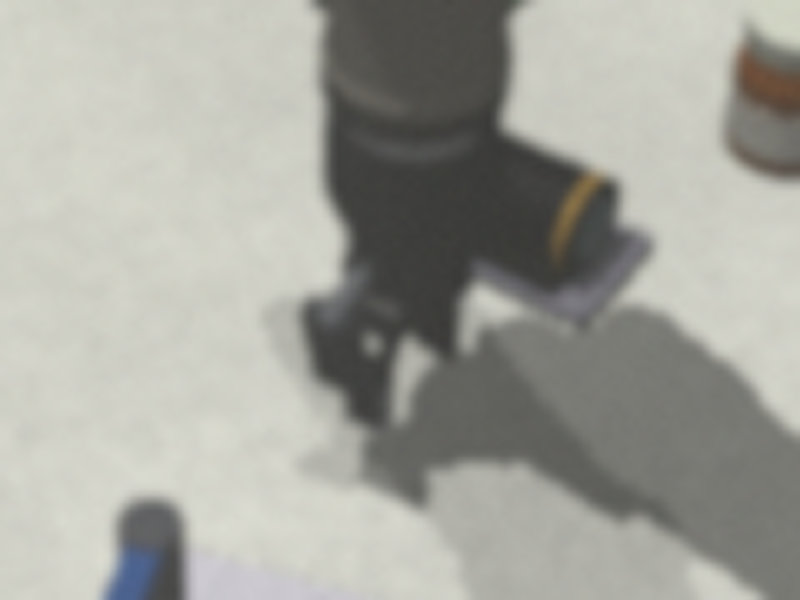

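The tips are still clear of the bench at TCP z 0.0016, so they really are behind the nominal TCP. I'll keep lowering until they touch.

Call:
carry_out([
  [[0,0,0.2],0],
  [[0,0,0.4],0],
  [[0,0,0.6],0],
  [[0,0,0.8],0],
  [[0,0,0.8],0],
])

```text
t: 18.4
eef_pos: [0.5582, -0.1287, -0.0065]
tool_rot: [-0.0, -0.677, 0.736, 0.002]
contact_force: [-0.5, -0.8, 0.2]
gripper_width: 0.587
```

Call:
carry_out([
  [[0,0,0.2],0],
  [[0,0,0.4],0],
  [[0,0,0.4],0],
])

```text
t: 18.77
eef_pos: [0.5581, -0.1286, -0.0106]
tool_rot: [-0.0, -0.677, 0.736, 0.002]
contact_force: [0.1, -0.5, -0.1]
gripper_width: 0.595
```

Call:
carry_out([
  [[0,0,0.2],0],
  [[0,0,0.4],0],
  [[0,0,0.4],0],
])

```text
t: 19.15
eef_pos: [0.5579, -0.1286, -0.0148]
tool_rot: [-0.0, -0.677, 0.736, 0.002]
contact_force: [0.8, -0.2, 0.3]
gripper_width: 0.591
```

Call:
carry_out([
  [[0,0,0.2],0],
  [[0,0,0.4],0],
  [[0,0,0.4],0],
])

```text
t: 19.52
eef_pos: [0.5581, -0.1287, -0.0171]
tool_rot: [0.0, -0.677, 0.736, 0.003]
contact_force: [-6.3, 3.3, 21.5]
gripper_width: 0.593
```

Call:
carry_out([
  [[0,0,0.2],0],
  [[0,0,0.3],0],
  [[0,0,0.3],0],
])

```text
t: 19.9
eef_pos: [0.5582, -0.1287, -0.0172]
tool_rot: [0.001, -0.676, 0.737, 0.003]
contact_force: [-10.2, 5.0, 34.5]
gripper_width: 0.591
```

The tips touch the bench at TCP z = -0.017, so at this opening they are 17 mm behind the TCP. I'll grasp with the tips 9 mm below the barrel centre: TCP z 0.007 at the rest and 0.031 in the V.

Call:
carry_out([
  [[0,0,-2],0],
  [[0,0,-6],0],
  [[0,0,-10],0],
  [[0,0,-12],0],
  [[0,0,-12],0],
], hand=1)

```text
t: 20.52
eef_pos: [0.5594, -0.1295, 0.1037]
tool_rot: [0.002, -0.676, 0.737, 0.002]
contact_force: [-0.9, 0.9, -0.9]
gripper_width: 0.997
```

```bash
python3 - <<'E'
from h import *
rows([[.5605,-.2558,.105,-94.5],[.5605,-.2558,.007,-94.5]])
E
```

```text
pose [ 0.5594 -0.1295  0.1037] yaw -94.87 f [-0.9  0.9 -0.9]
[[12.57, -1.18, -0.21], np.float64(-0.4)]
[[12.64, -1.19, 9.59], np.float64(-0.4)]
```

Call:
carry_out([
  [[4,-0.4,0],-0.4],
  [[8,-0.8,0],-0.4],
  [[12,-1.2,0],-0.4],
  [[12.6,-1.2,0],-0.4],
  [[12.6,-1.2,2],-0.4],
  [[12.6,-1.2,4],-0.4],
  [[12.6,-1.2,6],-0.4],
  [[12.6,-1.2,7],-0.4],
  [[12.6,-1.2,7],-0.4],
])

```text
t: 21.65
eef_pos: [0.5601, -0.2551, 0.0319]
tool_rot: [0.002, -0.679, 0.734, 0.003]
contact_force: [0.9, 0.4, 0.6]
gripper_width: 1.003
```

Call:
carry_out([
  [[0,0,0.6],0],
  [[0,0,1.2],0],
  [[0,0,1.8],0],
  [[0,0,2.4],0],
  [[0,0,2.6],0],
  [[0,0,2.6],0],
])

```text
t: 22.4
eef_pos: [0.56, -0.255, 0.0057]
tool_rot: [0.002, -0.679, 0.734, 0.003]
contact_force: [-0.4, -0.6, -0.3]
gripper_width: 1.0
```

```bash
python3 - <<'E'
from h import *
rows([[.5605,-.2558,.007,-94.5]])
save('wrist','w12')
E
```

```text
pose [ 0.56   -0.255   0.0057] yaw -94.45 f [-0.4 -0.6 -0.3]
[[0.08, -0.06, -0.13], np.float64(0.1)]
```

View pics/w12.png

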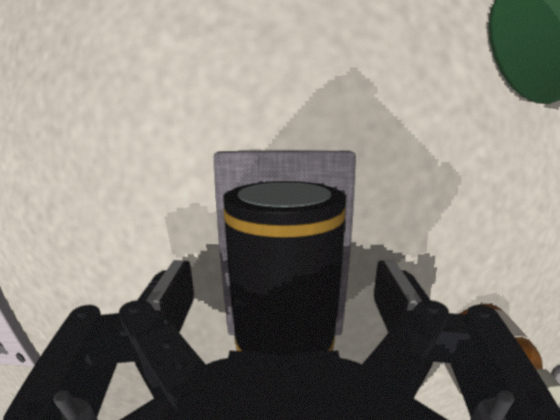

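The barrel sits centred between the open pads with no contact force, so I'll close the gripper.

Call:
carry_out([
  [[0,0,0],0],
  [[0,0,0],0],
  [[0,0,0],0],
  [[0,0,0],0],
  [[0,0,0],0],
  [[0,0,0],0],
], hand=0, newtons=45)

```text
t: 23.2
eef_pos: [0.5603, -0.255, 0.0064]
tool_rot: [0.002, -0.679, 0.734, 0.003]
contact_force: [-2.1, 1.6, 5.6]
gripper_width: 0.567
```

Call:
carry_out([
  [[0,0,0],0],
  [[0,0,-1],0],
  [[0,0,-3],0],
  [[0,0,-6],0],
  [[0,0,-9],0],
  [[0,0,-9],0],
  [[0,0,-9],0],
])

```text
t: 24.08
eef_pos: [0.5602, -0.2552, 0.0963]
tool_rot: [0.002, -0.679, 0.734, 0.003]
contact_force: [-0.6, 0.2, -1.7]
gripper_width: 0.569
```

```bash
python3 - <<'E'
from h import *
o=readout.get_obs();print(o['contact_force'],o['gripper_width'],o['eef_pos'])
save('wrist','w13'); save('side','s13')
for n in('wrist','side'): print([(d['score'],np.round(d['centre'])) for d in models.spot_in('barrel_center',n)[:2]])
print(proj('side',o['eef_pos']+[0,0,.026]),proj('wrist',o['eef_pos']+[0,0,.026]))
# brace check from side: red knob
H=cv2.cvtColor(cv2.imread('pics/s13.png'),cv2.COLOR_BGR2HSV); m=((H[...,0]<8)|(H[...,0]>172))&(H[...,1]>130)&(H[...,2]>60)
yy,xx=np.nonzero(m); g=(abs(yy-250)<60)&(abs(xx-260)<60); print('knob',yy[g].mean(),xx[g].mean(),g.sum())
for t in (1.35,1.44,1.5): print(t,proj('side',[*knob(t),.124]))
rows([[*FX,.12,10.33-180]])
E
```

```text
[-0.57460811  0.1899738  -1.74746695] 0.5691530145804327 [ 0.56015922 -0.2552296   0.09627316]
[(0.65, array([263., 280.]))]
[(0.68, array([169., 322.]))]
(np.float64(164.34999785000352), np.float64(315.0858281771966)) (np.float64(280.4442705926947), np.float64(283.20143211175565))
knob 258.11538461538464 243.76923076923077 26
1.35 (np.float64(262.3285281841035), np.float64(251.16788505553453))
1.44 (np.float64(261.8498731162825), np.float64(247.35177531398062))
1.5 (np.float64(261.3775322455472), np.float64(244.85716617266135))
pose [ 0.5597 -0.2553  0.0954] yaw -94.45 f [ 0.9 -0.5 -1.9]
[[-29.19, 8.87, -2.21], np.float64(75.2)]
```

Lifted at opening 0.57 with about 1.9 N weight, and the side camera still shows the bar home. Next I carry it to above the V.

Call:
carry_out([
  [[-1,0.3,-2.2],5],
  [[-4,1.2,-2.5],13],
  [[-8,2.4,-2.5],23],
  [[-12,3.6,-2.5],33],
  [[-16,4.8,-2.5],43],
  [[-20,6,-2.5],53],
  [[-24,7.3,-2.5],63],
  [[-27.5,8.4,-2.5],71],
  [[-29.2,8.9,-2.5],75.2],
  [[-29.2,8.9,-2.5],75.2],
])

```text
t: 25.52
eef_pos: [0.4933, 0.0439, 0.1223]
tool_rot: [-0.002, -0.092, 0.996, 0.004]
contact_force: [-0.5, -0.8, -1.6]
gripper_width: 0.568
```

```bash
python3 - <<'E'
from h import *
rows([[*FX,.06,10.33-180],[*FX,.031,10.33-180]])
C=cal('wrist'); save('wrist','w14')
z=[.012]*4+[.104,.106]
loc=np.array([[112,-65],[-48,-65],[-48,115],[112,115],[95,81],[85,0]])/1000
print([np.round(proj('wrist',[*floc(*l),h],C)).tolist() for l,h in zip(loc,z)])
E
```

```text
pose [0.4933 0.0439 0.1223] yaw -169.43 f [-0.5 -0.8 -1.6]
[[-0.06, -0.21, 6.23], np.float64(0.2)]
[[-0.07, -0.23, 9.13], np.float64(0.2)]
[[123.0, 152.0], [120.0, 342.0], [308.0, 331.0], [305.0, 173.0], [337.0, 153.0], [237.0, 144.0]]
```

View pics/w14.png

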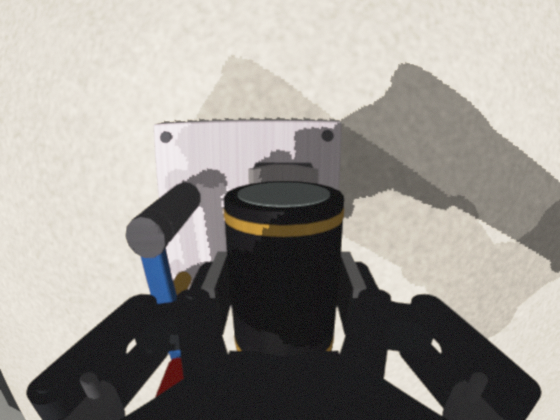

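The pose agrees with the fixture in view: hub at (237,145) against (237,144) predicted. Lowering now, slowly near the seat.

Call:
carry_out([
  [[-0.05,-0.2,1.5],0.2],
  [[-0.05,-0.2,3],0.2],
  [[-0.05,-0.2,4.5],0.2],
  [[-0.05,-0.2,6],0.2],
  [[-0.05,-0.2,7],0.2],
  [[-0.05,-0.2,7.8],0.2],
  [[-0.05,-0.2,8.2],0.2],
  [[-0.05,-0.2,8.4],0.2],
  [[-0.05,-0.2,8.4],0.2],
])

```text
t: 26.7
eef_pos: [0.4943, 0.0413, 0.0387]
tool_rot: [-0.001, -0.09, 0.996, 0.004]
contact_force: [0.2, -0.4, -1.4]
gripper_width: 0.565
```

Call:
carry_out([
  [[0,0,0.1],0],
  [[0,0,0.2],0],
  [[0,0,0.3],0],
  [[0,0,0.3],0],
])

```text
t: 27.2
eef_pos: [0.4943, 0.0413, 0.0357]
tool_rot: [-0.001, -0.09, 0.996, 0.004]
contact_force: [0.2, -0.3, -1.6]
gripper_width: 0.567
```

Call:
carry_out([
  [[0,0,0.1],0],
  [[0,0,0.2],0],
  [[0,0,0.3],0],
  [[0,0,0.3],0],
])

```text
t: 27.7
eef_pos: [0.4942, 0.0413, 0.0326]
tool_rot: [-0.001, -0.09, 0.996, 0.004]
contact_force: [-0.5, -0.8, -1.7]
gripper_width: 0.567
```

Call:
carry_out([
  [[0,0,0.05],0],
  [[0,0,0.1],0],
  [[0,0,0.1],0],
])

```text
t: 28.08
eef_pos: [0.4942, 0.0413, 0.0316]
tool_rot: [-0.001, -0.09, 0.996, 0.004]
contact_force: [0.1, 0.6, -2.0]
gripper_width: 0.572
```

Call:
carry_out([
  [[0,0,0.05],0],
  [[0,0,0.1],0],
  [[0,0,0.1],0],
])

```text
t: 28.45
eef_pos: [0.4942, 0.0414, 0.0308]
tool_rot: [-0.001, -0.09, 0.996, 0.004]
contact_force: [-1.8, 0.4, 2.9]
gripper_width: 0.57
```

Call:
carry_out([
  [[0,0,0.05],0],
  [[0,0,0.1],0],
  [[0,0,0.1],0],
])

```text
t: 28.82
eef_pos: [0.4942, 0.0414, 0.0307]
tool_rot: [-0.001, -0.089, 0.996, 0.005]
contact_force: [-5.5, 0.8, 15.6]
gripper_width: 0.573
```

Contact came at the expected height with 15.6 N. I'll hold and check stability.

```bash
python3 - <<'E'
from h import *
from scipy.spatial.transform import Rotation as Ro
for i in range(8):
    read_camera('side'); o=readout.get_obs(); print(round(o['t'],2),o['contact_force'].round(1),o['eef_pos'].round(4),round(o['gripper_width'],3))
q=o['tool_rot'];R=Ro.from_quat([q[1],q[2],q[3],q[0]]).as_matrix();print('yaw',np.degrees(np.arctan2(R[1,0],R[0,0])),'tilt',R[:,2].round(3), 'fixture-frame TCP',(Rz(FA).T@(o['eef_pos'][:2]-FX)).round(4))
im=save('side','s15');H=cv2.cvtColor(im,cv2.COLOR_RGB2HSV);m=((H[...,0]<8)|(H[...,0]>172))&(H[...,1]>130)&(H[...,2]>60)
yy,xx=np.nonzero(m); g=(abs(yy-258)<20)&(abs(xx-244)<25); print('knob',yy[g].mean(),xx[g].mean(),g.sum())
im=save('scene','sc15')
for n in('side','scene'):
    print(n,[(d['score'],np.round(d['centre'])) for d in models.spot_in('barrel_center',n)[:2]],np.round(proj(n,[*FX,.057])))
E
```

```text
28.88 [-5.5  1.4 15.5] [0.4942 0.0414 0.0307] 0.565
28.93 [-5.6  1.3 16. ] [0.4942 0.0414 0.0307] 0.574
28.98 [-4.8  1.1 15.5] [0.4942 0.0414 0.0307] 0.567
29.02 [-4.5  0.6 15.6] [0.4942 0.0414 0.0307] 0.573
29.07 [-5.   1.3 16.1] [0.4942 0.0414 0.0307] 0.57
29.12 [-5.6  2.6 15. ] [0.4942 0.0414 0.0307] 0.572
29.18 [-4.5  0.5 15. ] [0.4942 0.0414 0.0307] 0.569
29.23 [-4.3  2.  15.6] [0.4942 0.0414 0.0307] 0.57
yaw -169.7316144367276 tilt [-0.003  0.009 -1.   ] fixture-frame TCP [ 0.    -0.001]
knob 258.10714285714283 243.89285714285714 28
side [(0.94, array([258., 285.]))] [253. 287.]
scene [(0.84, array([214., 283.])), (0.7, array([229., 312.]))] [213. 289.]
```

```bash
python3 -c "
from station import bot; print(bot.hand_in())"
```

```text
the job is handed in; nothing more can be done
None
```

The bar is out against its end stop, and the barrel is in the V, still gripped and pressed down with about 15 N. I handed the job in at about 29 s; no verdict is reported.

**Bar:** The first pass went over the knob without moving it. The fingertips turned out to sit about 17 mm behind the TCP, not 17 mm ahead of it as the interface text says; a touch on the bench confirmed this. The second, lower pass swung the bar to its stop, where it pushed back with about 12 N and moved no further (estimated angle 1.51 rad). At the last check the knob was still at its home position in the side view.

**Barrel:** Contact came at TCP height 0.0308 m, against about 0.0304–0.031 m expected. Over the last 0.35 s:
- **Force:** steady at 15–16 N downward.
- **Position:** the tool was still, within about 1 mm of the V centre by my measured fixture position.
- **Alignment:** within 0.1° of the V in yaw, with about 0.5° of tilt.

**Less certain:**
- About 5 N of sideways force remained, so the two faces are not equally loaded. I estimate about 16 N and 9 N.
- The networks' barrel positions in the side and scene views were about 5–6 px from the predicted seat centre. That is coarse, and the barrel was partly hidden by the gripper.
- I did not measure the flask, jar and rack again at the end. No move passed close to them, and no unexpected contact force showed.

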